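# Aim the bedside lamp and hold the pill drawer open at the clip

## Robot

A 7-joint arm with a two-finger parallel gripper is mounted at the origin on the work surface. World frame = base frame: x ahead of the robot, y to its left, z up, the work surface at z = 0. Lengths are in m, angles in rad, forces in N, time in s.
With the tool pointing down it reaches from about 0.4 to 0.875 m from the base axis. Payload 6.5 kg.
Tool frame: the origin (TCP) lies midway between the tips of the shut fingers; the grasp point (between the pads) lies 19 mm behind it; z points along the fingers, y is the line along which they close (so a half turn about z gives the same grasp; the last joint's range is limited). The gripper opens to 85 mm and grips with 20 to 120 N. Pads are 22 mm wide; open, the fingers measure 114 mm over their backs; the gripper's body (76 mm by 85 mm) begins 54 mm behind the grasp point. The pads swing forward as they close: fully open they stand 13 mm farther back than shut.
Start: joints at [1.108, 0.536, -0.004, 1.538, 0.003, 1.067, -0.071], TCP at [0.251, -0.599, 0.231] pointing down, gripper open.
Joint ranges: [-2.7, 2.7], [-0.37, 2.16], [-1.27, 1.26], [0.24, 2.4], [-1.31, 4.45], [0.19, 1.91], [-2.76, 2.76]. Speed limits (rad/s): [2.39, 2.39, 3.14, 3.14, 3.14, 3.14, 3.14].

## Interface

Orientations are given as a unit quaternion [x, y, z, w].
In Python, from workcell import r gives the robot as it stands. The module is installed in compiled form; this text tells all that it offers. Calls block until the motion is done:
- r.move_to(position, orientation): joint-space move of the TCP to a pose.
- r.move_l(position, attitude=None, velocity=0.15, until_force=None): straight line of the TCP; attitude=None keeps the orientation; velocity is the mean speed in m/s. With until_force (N) it stops when the force on the tool has changed by that much, and returns True; else False.
- r.movej(angles): joint-space move.
- r.set_gripper(opening): opening from 0.0 (shut) to 1.0 (fully open); the grip force is fixed at half the most; returns when the fingers have stopped.
- r.pause(seconds).
- r.inverse_kinematics(position, orientation): joint angles nearest the present ones, or None.
- r.sense(): the state.
- r.capture(name): name is "side" or "top"; returns a dict with "color" (480x640x3 uint8, red, green, blue), "fx", "fy", "cx", "cy" (pixels), "dist_coeffs" ([k1, k2, p1, p2, k3] as OpenCV has them; the pictures are not rectified), "rvec" (rotation vector, rad) and "tvec" (3), from world to camera coordinates, as OpenCV has them. Camera axes: x right, y down, z forward; pixel columns grow to the right and rows downward; lengths in m; the calibration is good to about 2 mm. A picture is of the moment at which its call begins. There is no depth.
A pose or a line that the arm cannot do raises r.Unreachable and nothing moves.
- r.hand_in(): hands the job in; it is judged then, once.
Trained networks look in a picture, given as the dict that the camera call returned (one of the last four; its "shot" number tells which), for a name from the list of things; names that differ only in an ending like _2 or _b are one class to them, and where a whole thing is asked for, a point or a joint stands for the part that bears it (a point fixed in the world has none). Each returns a list of dicts, best first, with "p" (0 to 1); they miss things now and then, are a little off and sometimes report something else, mostly with a low value. They report only what shows in the picture. A call takes as long as a camera call. They do not tell look-alikes from the thing itself.
- r.find_in(picture, thing): "pixel" ([column, row] in pixels, amid what is visible of it).
- r.regions_of(picture, thing): "region" (480x640 bool, what is visible of it) and "pixel" ([column, row] in pixels, amid what is visible of it).
- r.spot_point(picture, thing): "pixel" ([column, row] in pixels: a listed point, or the origin of a listed thing).
The state is a dict: "time": time; "joint_pos": joint angles; "dq": joint speeds; "effort": joint torques, N m; "position": TCP position; "tool_rot": TCP orientation; "force": force on the tool from outside, world axes, zero at the start; "moment": the same for the moment, N m; "finger_gap": opening from 0.0 (shut) to 1.0 (fully open); "grasp_force": force on a finger pad.
Only numpy, scipy, OpenCV 4.12 (cv2) and the standard library are available. Lean on these libraries where they do the work, as an engineer would, in place of code of your own. Each camera call takes 0.05 s, during which the arm holds its last target. There are 200 camera calls.

## Task

Swivel and tilt the reading lamp (the red tail knob is there to move it) until the yellow shade points straight at the purple hair clip on the pill box's rail, and leave it aimed there. Then pull the spring-return pill drawer (the one with the orange tab) out until the drawer's blue front face is level with the clip, and keep it there: finish while still holding the drawer, because it slides shut when let go. Leave the clip where it is, and do not disturb the pill bottle, the katoris or the cup.

Things in the scene. Friction and masses are not known exactly. Their poses are not given: they have to be found in the camera images.
- lamp: Reading lamp fixed to the shelf: blue ceramic base 96 mm across and 78 mm high, thin brass post. Origin: centre of the base's underside. Lamp yaw varies; the head turns about the upright axis through the origin.
- lamp_pivot (a point): Where the lamp's upright swivel axis and level tilt axis cross, 200 mm above the shelf. Its x axis is the level heading of the shade, z is up; y is the tilt axis.
- swivel (a joint): Swivel of the lamp head about the upright axis, rad, range -2 to 2, grows counter-clockwise seen from above. Stiff: it stays where it is left (friction about 0.12 N m).
- tilt (a joint): Tilt of the lamp head, rad, range -0.35 to 1.1: 0 = shade level, positive = shade points down and the tail knob rises. Stiff: it stays where it is left (friction about 0.14 N m).
- lamp_beam (a point): Centre of the yellow shade's mouth (80 mm across), 99 mm from the pivot. Its x axis is the aim: the shade's own axis, pointing out of the mouth, its line runs through the pivot; y is the tilt axis.
- lamp_knob (a point): Centre of the red tail knob, behind the shade, 85 mm from the pivot on the same straight line as the aim but behind the pivot. A cylinder 26 mm long, parallel to the tilt axis (y), 20 mm across with flat ends, on a thin tail rod 8 mm across. Pinched by its flat ends from above it can turn between the fingers. Same axes as lamp_beam.
- pillbox: White pill box with green top, fixed to the shelf; casing 140 mm deep (x), 110 mm wide, 72 mm high. Origin: centre of the casing's underside; x points to its back, so the drawer comes out towards -x. A dark wooden sill 8 mm thick runs out 150 mm before the casing; along its left (+y) edge a metal rail 10 mm wide, up to 22 mm high, centred 65 mm left of the middle.
- drawer: Blue three-pocket drawer that slides straight out of the pill box along the box's -x, travel 105 mm. A spring pulls it shut: about 3.5 N when shut, growing 0.7 N per 10 mm. Front plate 96 mm wide, 63 mm high at its top. Origin coincides with the pill box's origin when shut and moves with the drawer; same axes.
- drawer_front (a point): Centre of the outer side of the drawer's blue front plate, 37 mm above the shelf, 80 mm before the drawer's origin. Axes as the pill box.
- drawer_tab (a point): Middle of the top edge of the upright orange pull tab, 66 mm above the shelf: the tab is 12 mm thick (along x), 50 mm wide (y), stands 44 mm clear before the front plate, and is open to both sides and above; a blue tongue whose upper side is 20 mm above the shelf joins it to the plate. Axes as the pill box.
- clip_mark (a point): Top of the purple hair clip gripped across the rail, 30 mm above the shelf, 65 mm left of the drawer's middle. Clip 10 mm long along the rail, 24 mm wide; its centre is the mark. It sits tight on the rail, anywhere from 38 to 78 mm before the shut drawer's front face. Axes as the pill box.
- pill_bottle: Grey plastic pill bottle, 48 mm across, 80 mm high, loose. Origin: centre of its underside.
- katoris: Pair of stacked steel katoris (small bowls), 80 mm across, 46 mm high, loose, one piece. Origin: centre of the underside.
- cup: Orange plastic cup, 68 mm across at the rim, 85 mm high, with a steel spoon standing in it up to 150 mm, loose, one piece. Origin: centre of its underside.
Things that resemble listed ones, but are neither listed nor needed, are in the scene too. What is shaped like the lamp but turquoise is not meant.

How it is judged:
On the way, in this order (a step that is already met when the one before it is completed fails the run):
1. the lamp shade points at the clip (its axis passes within 40 mm of the clip to either side and above or below) (x of clip_mark in the frame of lamp_beam above 0.03 m and y of clip_mark in the frame of lamp_beam between -0.04 and 0.04 m and z of clip_mark in the frame of lamp_beam between -0.04 and 0.04 m), for 0.3 s.
2. the drawer's front face is level with the clip, within 6 mm, held by the fingers (x of drawer_front in the frame of clip_mark between -0.006 and 0.006 m and contact force between the fingers and drawer above 1.5 N), for 0.5 s.
At the end, for the whole second after the job is handed in: The shade's axis still passes within 40 mm of the clip's top in both cross directions (side and up-down), the clip in front of the shade; the drawer's front face is level with the clip's centre within 6 mm, at rest (under 10 mm/s), and held there by the fingers (at least 1.5 N of contact) (all of step 1 and all of step 2 and linear speed of drawer below 0.01 m/s); the arm keeps its last pose, push and grip.
It fails at once if the hair clip is shifted along the rail by more than 6 mm (distance of clip_mark from where it was at the start of the episode above 0.006 m).
It fails at once if the pill bottle is disturbed (moved over 20 mm or tipped) (distance of pill_bottle from where it was at the start of the episode above 0.02 m or angle between pill_bottle's own z axis and vertical above 0.4 rad).
It fails at once if the katoris are disturbed (moved over 20 mm or tipped) (distance of katoris from where it was at the start of the episode above 0.02 m or angle between katoris's own z axis and vertical above 0.4 rad).
It fails at once if the cup is disturbed (moved over 20 mm or tipped) (distance of cup from where it was at the start of the episode above 0.02 m or angle between cup's own z axis and vertical above 0.4 rad).
It also fails if it takes over 45 s, if anything falls off the work surface, if the arm or the gripper's body presses on something with over 40 N, if the wrist force passes 120 N, or if a joint passes its speed limit or range.

## Working session

There is one attempt and no reset: what is moved stays moved. The work goes in short steps, each a Python script; the robot and the scene stay as the last script left them, time stands still between calls to the robot, and variables do not carry over. Pictures are saved under pics/ and viewed, at most 10 in all, crops included, and the job is handed in when it is done.

```bash
mkdir -p pics; cat > h.py <<'E'
from workcell import r
import numpy as np, cv2
from scipy.optimize import least_squares
def K(p): return np.array([[p['fx'],0,p['cx']],[0,p['fy'],p['cy']],[0,0,1.]])
def proj(p,X):
    return cv2.projectPoints(np.array(X,float).reshape(-1,1,3),np.array(p['rvec'],float),np.array(p['tvec'],float),K(p),np.array(p['dist_coeffs'],float))[0].reshape(-1,2)
def ray(p,uv):
    n=cv2.undistortPoints(np.array(uv,float).reshape(1,1,2),K(p),np.array(p['dist_coeffs'],float)).ravel()
    R=cv2.Rodrigues(np.array(p['rvec'],float))[0]; t=np.array(p['tvec'],float).ravel()
    d=R.T@np.array([n[0],n[1],1]); return -R.T@t, d/np.linalg.norm(d)
def atz(p,uv,z):
    c,d=ray(p,uv); return c+d*(z-c[2])/d[2]
def tri(a,ua,b,ub):
    c1,d1=ray(a,ua); c2,d2=ray(b,ub)
    s=np.linalg.lstsq(np.c_[d1,-d2],c2-c1,rcond=None)[0]
    x,y=c1+d1*s[0],c2+d2*s[1]; return (x+y)/2,np.linalg.norm(x-y)
def save(p,n): cv2.imwrite('pics/'+n+'.png',cv2.cvtColor(p['color'],cv2.COLOR_RGB2BGR))
E
cat > a.py <<'E'
from h import *
s=r.capture('side');t=r.capture('top');save(s,'s0');save(t,'t0')
for n in ['lamp','lamp_pivot','lamp_beam','lamp_knob','pillbox','drawer_front','drawer_tab','clip_mark','pill_bottle','katoris','cup']:
    A=r.spot_point(s,n);B=r.spot_point(t,n)
    print(n,[(np.round(a['pixel']),round(a['p'],2)) for a in A[:3]],[(np.round(a['pixel']),round(a['p'],2)) for a in B[:3]])
    for a in A[:2]:
        for b in B[:2]:
            X,e=tri(s,a['pixel'],t,b['pixel'])
            if e<.015: print('   ',X.round(4),round(e,4))
print(r.sense()['time'],r.sense()['tool_rot'])
E
python3 a.py
```

```text
lamp [(array([341., 184.]), 0.96), (array([206., 418.]), 0.76), (array([238., 238.]), 0.6)] [(array([442., 336.]), 0.86), (array([262., 322.]), 0.64), (array([292., 240.]), 0.61)]
    [ 0.2424 -0.2653 -0.0009] 0.0024
lamp_pivot [(array([232., 191.]), 0.96), (array([328., 197.]), 0.94), (array([188., 370.]), 0.76)] [(array([171., 196.]), 0.82), (array([458., 333.]), 0.8), (array([258., 322.]), 0.72)]
lamp_beam [(array([171., 427.]), 0.89), (array([353., 220.]), 0.78), (array([221., 210.]), 0.74)] [(array([499., 337.]), 0.89), (array([296., 323.]), 0.76), (array([313., 201.]), 0.67)]
    [ 0.2381 -0.3684  0.2021] 0.0007
lamp_knob [(array([233., 168.]), 0.91), (array([197., 329.]), 0.78), (array([343., 118.]), 0.68)] [(array([263., 245.]), 0.97), (array([141., 192.]), 0.97), (array([429., 330.]), 0.62)]
pillbox [(array([402., 377.]), 0.6), (array([346., 357.]), 0.37)] [(array([421., 193.]), 0.8)]
    [ 0.6765 -0.2193  0.0089] 0.0066
drawer_front [(array([372., 364.]), 0.61)] [(array([418., 214.]), 0.78)]
    [ 0.6049 -0.2002  0.0418] 0.0009
drawer_tab [] [(array([419., 231.]), 0.69)]
clip_mark [(array([351., 341.]), 0.58)] [(array([394., 228.]), 0.4)]
    [ 0.5688 -0.1293  0.0263] 0.0022
pill_bottle [(array([376., 223.]), 0.98)] [(array([252., 187.]), 0.48)]
    [ 0.709   0.303  -0.0052] 0.0044
katoris [(array([282., 294.]), 0.62), (array([348., 358.]), 0.53)] [(array([338., 282.]), 0.93)]
    [0.4087 0.0418 0.008 ] 0.0059
cup [(array([416., 288.]), 0.6), (array([302., 181.]), 0.43)] [(array([421., 194.]), 0.62), (array([336., 166.]), 0.56)]
    [ 0.772   0.0393 -0.0079] 0.001
1.2 [ 9.80380607e-01  1.97113836e-01 -8.18605198e-06  2.37727534e-05]
```

View pics/s0.png

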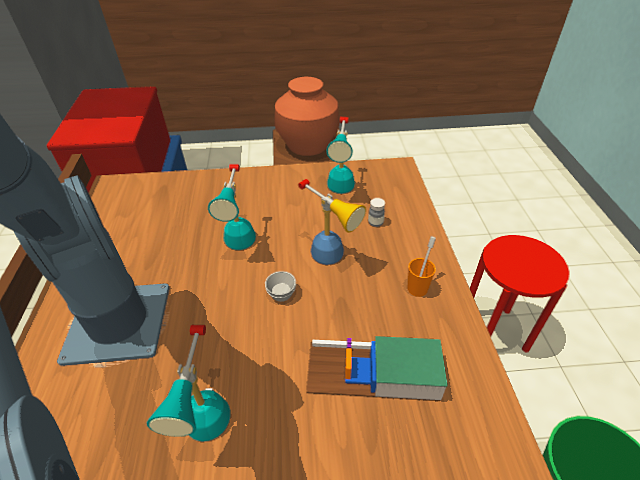

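View pics/t0.png

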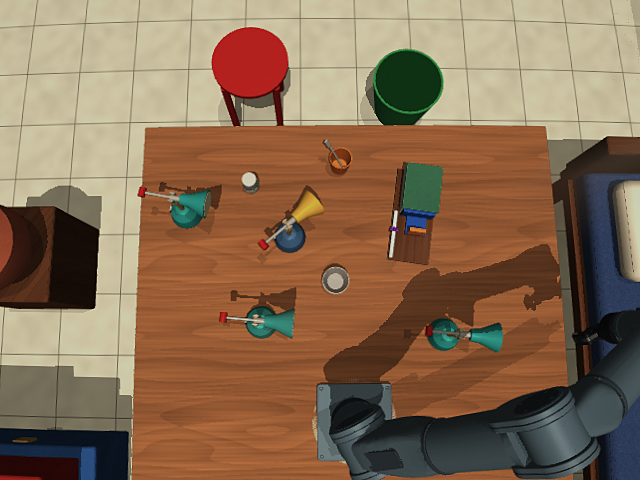

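The side view shows the real lamp with its blue base at (328,248), knob at (304,184) and yellow mouth at about (352,216). The clip is at (349,342) and the orange tab at about (349,365). In the top view, the lamp base is at (291,237), the knob at (263,245), the shade mouth at (313,203), the clip at (393,229), and the pill box's green top spans (403-442,163-214). Turquoise decoys surround them.

```bash
cat > meas.py <<'E'
from h import *
def blob(p,lo,hi,c,rad):
    m=cv2.inRange(cv2.cvtColor(p['color'],cv2.COLOR_RGB2HSV),np.array(lo),np.array(hi))
    z=np.zeros_like(m); cv2.circle(z,tuple(int(v) for v in c),rad,255,-1); return m&z
def cen(m): v,u=np.nonzero(m); return np.array([u.mean(),v.mean()]),len(u)
def near(L,c,d):
    L=[a for a in L if np.hypot(*(np.array(a['pixel'])-c))<d]; return np.array(L[0]['pixel']) if L else None
def lampfit(s,t,obs,x0,base=None):
    """obs: list (pic, local-distance along aim, pixel); returns bx,by,heading,tilt"""
    def pts(q,k):
        P=np.array([q[0],q[1],.2]); a=np.array([np.cos(q[2])*np.cos(q[3]),np.sin(q[2])*np.cos(q[3]),-np.sin(q[3])])
        return np.array([q[0],q[1],0]) if k=='base' else P+k*a
    f=lambda q:np.concatenate([proj(p,pts(q,k))[0]-u for p,k,u in obs]+([] if base is None else [(q[:2]-base)*2000]))
    S=least_squares(f,x0,loss='soft_l1',f_scale=2); return S.x,f(S.x).round(1)
E
cat > b.py <<'E'
from meas import *
s=r.capture('side');t=r.capture('top')
# lamp
obs=[]
for p,k in ((s,(304,184)),(t,(263,245))):
    c,n=cen(blob(p,(0,150,90),(6,255,255),k,14)); print('knob',c,n); obs.append((p,-.085,c))
for p,b,m in ((s,(328,255),(352,216)),(t,(291,237),(313,201))):
    for nm,k,c in (('lamp','base',b),('lamp_pivot',0.,b if p is t else (327,200)),('lamp_beam',.099,m)):
        L=r.spot_point(p,nm); u=near(L,c,18); print(nm,u)
        if u is not None: obs.append((p,k,u))
q,res=lampfit(s,t,obs,[.49,.17,-.6,.3]); print('lamp',q.round(4),res)
# box
m=blob(t,(50,80,40),(85,255,200),(422,188),45)
c=max(cv2.findContours(m,cv2.RETR_EXTERNAL,cv2.CHAIN_APPROX_NONE)[0],key=cv2.contourArea)
B=cv2.boxPoints(cv2.minAreaRect(c)); W=np.array([atz(t,b,.072) for b in B]); print('box',B.round(),W.round(4),W.mean(0).round(4))
A=[]
for p,k in ((s,(349,342)),(t,(393,229))):
    mm=blob(p,(130,100,60),(160,255,255),k,12); print('clip',cen(mm)); A.append(cen(mm)[0])
print(tri(s,A[0],t,A[1]),atz(s,A[0],.027),atz(t,A[1],.027))
for p,k in ((s,(349,365)),(t,(418,231))):
    mm=blob(p,(8,150,120),(22,255,255),k,22); print('tab',cen(mm))
for p in (s,t):
    for n in ('pillbox','drawer_front','drawer_tab','clip_mark','pill_bottle','katoris','cup'): print(n,[(np.round(a['pixel'],1),round(a['p'],2)) for a in r.spot_point(p,n)[:2]])
for p,n,uv in ((t,'tcrop',(330,220)),(s,'scrop',(345,280))):
    im=p['color'][uv[1]-75:uv[1]+75 if n=='tcrop' else uv[1]+125,uv[0]-100:uv[0]+115]
    if n=='scrop': im=p['color'][165:405,285:455]
    im=cv2.resize(im,None,fx=3 if n=='tcrop' else 2.5,fy=3 if n=='tcrop' else 2.5,interpolation=cv2.INTER_CUBIC); cv2.imwrite(f'pics/{n}.png',im[:,:,::-1])
E
python3 b.py
```

```text
knob [303.41666667 183.33333333] 60
knob [262.4516129  243.77419355] 62
lamp [325.3 253.7]
lamp_pivot [328.3 195. ]
lamp_beam [351.8 218.5]
lamp [289.2 240.7]
lamp_pivot None
lamp_beam [312.8 205.1]
lamp [ 0.5406  0.189  -0.9095  0.0593] [-0.4 -0.7 -1.3  0.6 -0.1 -1.5 -3.5  3.5  0.4  0.1 -0.3 -2.1  2.4 -1.4]
box [[402. 208.]
 [407. 162.]
 [443. 166.]
 [438. 213.]] [[ 0.6163 -0.1466  0.072 ]
 [ 0.759  -0.1691  0.072 ]
 [ 0.7455 -0.279   0.072 ]
 [ 0.6028 -0.2546  0.072 ]] [ 0.6809 -0.2123  0.072 ]
clip (array([348.6  , 342.375]), 40)
clip (array([393.5       , 228.76666667]), 30)
(array([ 0.56498548, -0.12865888,  0.02057495]), np.float64(1.603458030376022e-05)) [ 0.5642286  -0.13267353  0.027     ] [ 0.56371249 -0.1276036   0.027     ]
tab (array([342.75029308, 364.17116061]), 853)
tab (array([430.18661972, 232.30633803]), 284)
pillbox [(array([403.9, 379. ]), 0.56)]
drawer_front [(array([371. , 363.7]), 0.94)]
drawer_tab [(array([348.5, 357.1]), 0.82)]
clip_mark [(array([349.8, 339.3]), 0.51)]
pill_bottle [(array([374.7, 224.9]), 0.62)]
katoris [(array([278.8, 289.9]), 0.95)]
cup [(array([416.3, 286.3]), 0.7)]
pillbox [(array([418.2, 193.3]), 0.82)]
drawer_front [(array([418.9, 214.6]), 0.91)]
drawer_tab [(array([420.4, 228.5]), 0.6), (array([420.9, 193.3]), 0.43)]
clip_mark [(array([394.1, 227.9]), 0.49)]
pill_bottle [(array([253.2, 186.2]), 0.76), (array([416.9, 194. ]), 0.66)]
katoris [(array([335. , 280.5]), 0.96), (array([418.3, 192. ]), 0.34)]
cup [(array([339.9, 168.6]), 0.6)]
```

View pics/scrop.png

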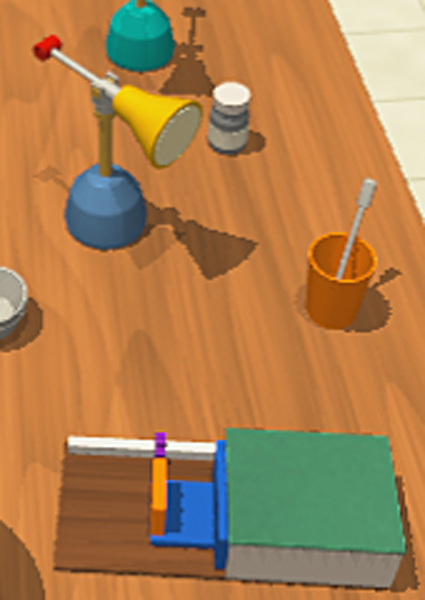

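View pics/tcrop.png

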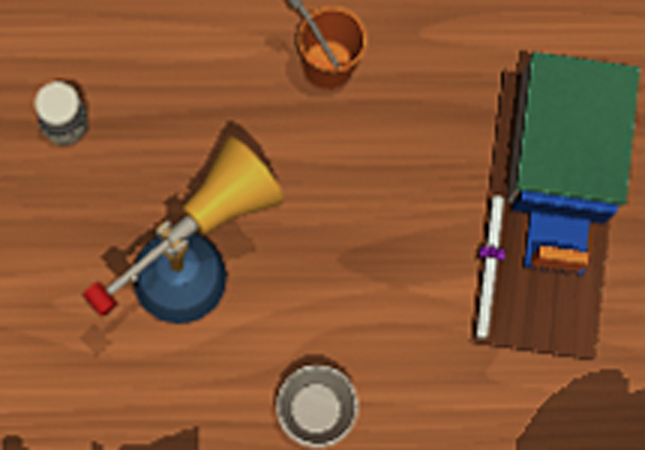

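```bash
cat >> meas.py <<'E'
from scipy.spatial.transform import Rotation as Ro
def down(a):
    y=np.array([np.cos(a),np.sin(a),0]); z=np.array([0,0,-1.]); return Ro.from_matrix(np.c_[np.cross(y,z),y,z]).as_quat()
E
python3 - <<'E'
from meas import *
s=r.capture('side');t=r.capture('top')
print(tri(s,(303.4,183.3),t,(262.5,243.8)))
# fit using knob + own shade-mouth readings + blue base
for p,k,rad in ((s,(328,248),20),(t,(291,237),18)):
    m=blob(p,(100,60,40),(118,200,255),k,rad); print(cen(m)); 
h=-.9095
for a in (h+np.pi/2,h-np.pi/2,-1.494+np.pi/2,-1.494-np.pi/2):
    for P in ((.488,.256,.32),(.488,.256,.186),(.534,.264,.221)):
        j=r.inverse_kinematics(P,down(a)); print(round(a,2),P,None if j is None else np.round(j,2))
for a in (-.163,np.pi-.163):
    j=r.inverse_kinematics((.555,-.19,.03),down(a)); print(a,None if j is None else np.round(j,2))
E
```

```text
(array([0.48957713, 0.25236948, 0.20548625]), np.float64(0.0005115389099089003))
(array([326.85085575, 248.11613692]), 818)
(array([290.228223  , 238.86585366]), 574)
0.66 (0.488, 0.256, 0.32) [ 0.23  0.49 -1.1   1.65  0.46  1.28 -0.29]
0.66 (0.488, 0.256, 0.186) [ 0.24  0.72 -1.15  1.8   0.73  1.12 -0.51]
0.66 (0.534, 0.264, 0.221) [ 0.2   0.72 -1.11  1.65  0.69  1.21 -0.41]
-2.48 (0.488, 0.256, 0.32) [-1.37  0.45  1.1   1.74 -0.43  1.22 -2.63]
-2.48 (0.488, 0.256, 0.186) [-1.32  0.68  1.09  1.89 -0.71  1.03 -2.4 ]
-2.48 (0.534, 0.264, 0.221) [-1.25  0.7   1.09  1.74 -0.69  1.14 -2.43]
0.08 (0.488, 0.256, 0.32) [ 0.21  0.48 -1.06  1.66  0.43  1.27 -0.86]
0.08 (0.488, 0.256, 0.186) [ 0.22  0.69 -1.1   1.8   0.7   1.1  -1.06]
0.08 (0.534, 0.264, 0.221) [ 0.17  0.69 -1.04  1.66  0.63  1.18 -0.96]
-3.06 (0.488, 0.256, 0.32) [ 0.22  0.48 -1.07  1.66  0.44  1.27  2.28]
-3.06 (0.488, 0.256, 0.186) [ 0.2   0.68 -1.07  1.8   0.67  1.08  2.1 ]
-3.06 (0.534, 0.264, 0.221) [ 0.18  0.7  -1.07  1.66  0.66  1.19  2.17]
-0.163 [ 0.47  0.73 -0.3   1.81  0.33  0.65 -0.18]
2.9785926535897933 [ 0.    0.74  0.34  1.84 -0.39  0.63 -2.72]
```

The crops show red knob, brass post and yellow shade clearly, with the clip on the white rail roughly alongside the tab. The fit is consistent with this. I'll grasp the knob next.

```bash
python3 - <<'E'
from meas import *
s=r.capture('side');t=r.capture('top')
print(tri(s,(326.85,248.1),t,(290.2,238.9)), r.sense()['time'])
k=np.array([.4896,.2524,.2055]); a=-.9+np.pi/2
p=np.array(r.sense()['position']); r.move_l([p[0],p[1],.40],velocity=.3)
r.movej([-.48,.42,0,1.5,0,1.2,.18])
print(np.round(r.sense()['position'],3))
r.set_gripper(.75)
r.move_to([k[0],k[1],.30],down(a))
print(np.round(r.sense()['joint_pos'],2))
r.move_l([k[0],k[1],k[2]-.019],velocity=.15,until_force=8)
s=r.capture('side');t=r.capture('top')
st=r.sense();print(st['time'],np.round(st['position'],4),np.round(st['force'],1))
A=np.hstack([cv2.resize(s['color'][120:270,250:400],(400,400)),cv2.resize(t['color'][170:290,210:330],(400,400))]);cv2.imwrite('pics/g1.png',A[:,:,::-1])
E
```

```text
(array([0.5407211 , 0.18486495, 0.01947407]), np.float64(0.008785131472815774)) 2.5
[0.582 0.251 0.321]
[-0.54  0.3  -0.03  1.73  0.01  1.12  0.11]
8.2417 [0.4905 0.2528 0.1876] [-0.1 -0.6  0.7]
```

View pics/g1.png

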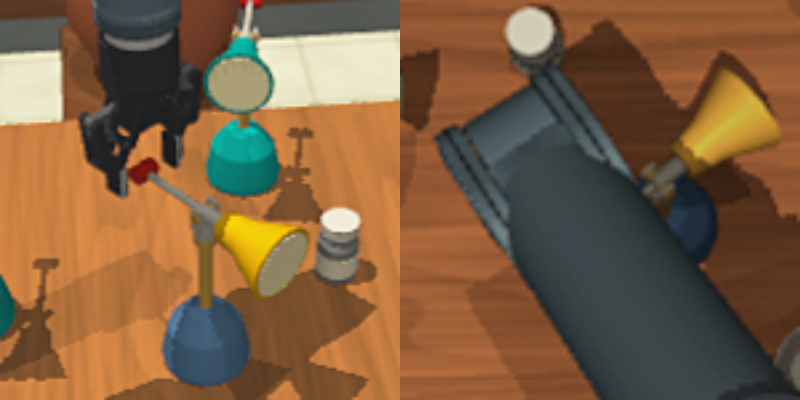

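The side crop shows the fingers straddling the knob at (145,170), with no contact force. I'll close on it and drive it along the arc.

```bash
python3 - <<'E'
from meas import *
piv=np.array([.540,.188,.2]); clip=np.array([.5645,-.129,.030])
r.set_gripper(0.0); st=r.sense(); print('gap',st['finger_gap'],st['grasp_force'],np.round(st['force'],1))
tcp=np.array(st['position']); k0=tcp+[0,0,.019]
d=piv-k0; h0=np.arctan2(d[1],d[0]); t0=np.arcsin(-d[2]/np.linalg.norm(d)); print('k0',k0,'dist',np.linalg.norm(d),h0,t0)
e=clip-piv; h1=np.arctan2(e[1],e[0]); t1=np.arctan2(-e[2],np.hypot(e[0],e[1])); print(h1,t1)
f=lambda h,t: piv-.085*np.array([np.cos(h)*np.cos(t),np.sin(h)*np.cos(t),-np.sin(t)])
off=k0-f(h0,t0); a0=-.9+np.pi/2
for u in np.linspace(0,1,7)[1:]:
    h=h0+u*(h1-h0);t=t0+u*(t1-t0)
    r.move_l(f(h,t)+off*(1-u)-[0,0,.019],down(a0+u*(h1-h0)),velocity=.08)
st=r.sense();print(st['time'],np.round(st['position'],4),np.round(st['force'],1),st['finger_gap'])
r.pause(.3)
r.set_gripper(.75)
p=np.array(r.sense()['position']); r.move_l([p[0],p[1],p[2]+.1],velocity=.2)
r.movej([.30,.42,0,1.55,0,1.15,.13])
s=r.capture('side');t=r.capture('top');print(r.sense()['time'],r.sense()['position'])
A=np.hstack([cv2.resize(s['color'][120:270,250:400],(400,400)),cv2.resize(t['color'][170:290,210:330],(400,400))]);cv2.imwrite('pics/g2.png',A[:,:,::-1])
obs=[]
for p,k in ((s,(305,180)),(t,(262,235))):
    m=blob(p,(0,150,90),(6,255,255),k,25)
    if m.any(): c,n=cen(m); print('knob',c,n); obs.append((p,-.085,c))
if len(obs)==2: print(tri(s,obs[0][2],t,obs[1][2]))
for p in (s,t):
    for nm in ('lamp_beam','lamp_knob'): print(nm,[(np.round(a['pixel'],1),round(a['p'],2)) for a in r.spot_point(p,nm)])
    m=blob(p,(20,120,100),(32,255,255),(335,220) if p is s else (310,225),60); print('yellow',cen(m))
for n,P in (('knob',f(h1,t1)),('beam',piv-(f(h1,t1)-piv)*.099/.085),('piv',piv)): print(n,proj(s,P),proj(t,P))
E
```

```text
gap 0.2906977614717817 59.17217195034027 [-1.8  0.3  3. ]
k0 [0.48964096 0.25253111 0.20584891] dist 0.08206404380072907 -0.9081313996450757 0.0713329432711226
-1.4936625974031703 0.4910075714313249
10.3083 [0.5344 0.2624 0.2209] [ 5.1 -2.6 -4.8] 0.29287794815214674
13.6083 [ 0.58338527 -0.22564986  0.30028361]
knob [320.16666667 169.8030303 ] 66
knob [257.47945205 224.56164384] 73
(array([0.53560176, 0.26326684, 0.23786497]), np.float64(0.0003371604013140557))
lamp_beam [(array([224.5, 208.8]), 0.68), (array([169.1, 426.4]), 0.59)]
lamp_knob [(array([318.1, 169.2]), 0.97), (array([195.8, 333.7]), 0.92), (array([230.4, 167.7]), 0.83), (array([370.7, 366.6]), 0.33)]
yellow (array([331.41649485, 220.78762887]), 485)
lamp_beam [(array([295.4, 322.5]), 0.82), (array([495.2, 335.9]), 0.7), (array([207.1, 203.8]), 0.61), (array([318.5, 224.9]), 0.58)]
lamp_knob [(array([144.1, 191. ]), 0.91), (array([223.4, 317.7]), 0.89), (array([429.2, 329.9]), 0.67), (array([259. , 226.2]), 0.64), (array([337.5, 280.1]), 0.37)]
yellow (array([314.27952756, 223.79133858]), 254)
knob [[319.5918002  169.27833065]] [[257.5955974 224.8390966]]
beam [[330.67885198 234.83173211]] [[318.78085374 226.37625144]]
piv [[324.58058205 198.7842457 ]] [[286.77011915 225.56811713]]
```

View pics/g2.png

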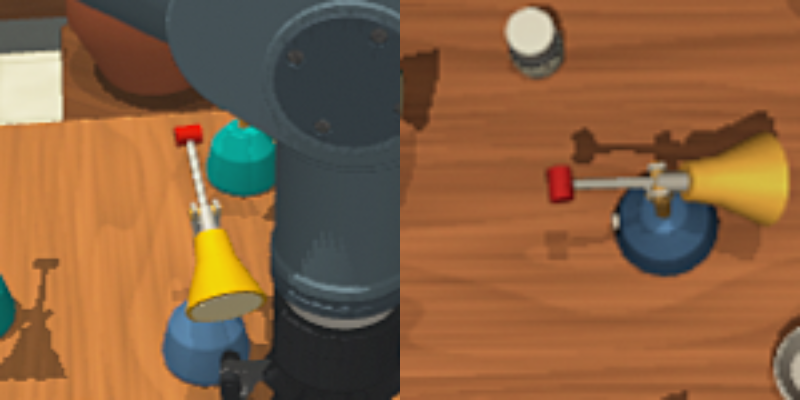

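The knob moved to the target within about 2 mm: side crop at (188,134), top crop at (560,184). The shade now points down towards the clip. I'll check the aim by fitting the cone silhouette in both images.

```bash
cat > cone.py <<'E'
from meas import *
from scipy.optimize import minimize
def fit():
    s=r.capture('side');t=r.capture('top')
    ob=[(s,cen(blob(s,(0,150,90),(6,255,255),(320,170),12))[0]),(t,cen(blob(t,(0,150,90),(6,255,255),(257,225),12))[0])]
    M=[]
    for p,k,rad in ((s,(331,221),32),(t,(310,225),40)):
        m=blob(p,(20,100,80),(32,255,255),k,rad)
        if p is s: m|=blob(p,(14,20,110),(32,110,255),(335,234),16)
        M.append(cv2.morphologyEx(m,cv2.MORPH_OPEN,np.ones((2,2),np.uint8)))
    th=np.linspace(0,2*np.pi,40)
    def cost(q,full=False):
        x,y,h,ti,d0,r0=q
        a=np.array([np.cos(h)*np.cos(ti),np.sin(h)*np.cos(ti),-np.sin(ti)]);v=np.array([-np.sin(h),np.cos(h),0]);w=np.cross(a,v);P=np.array([x,y,.2])
        C=np.vstack([P+a*d+rr*(np.outer(np.cos(th),v)+np.outer(np.sin(th),w)) for d,rr in ((d0,r0),(.099,.04))])
        c=0;o=[]
        for p,m in zip((s,t),M):
            H=cv2.convexHull(proj(p,C).astype(np.float32)); big=np.zeros((480,640),np.uint8)
            cv2.fillConvexPoly(big,np.round(H*16).astype(np.int32),255,lineType=cv2.LINE_AA,shift=4)
            i=big/255.; b=m/255.; iou=np.minimum(i,b).sum()/np.maximum(i,b).sum(); o.append(iou); c+=1-iou
        e=np.concatenate([proj(p,P-.085*a)[0]-u for p,u in ob])
        return (o,e) if full else c+.02*(e**2).sum()
    best=None
    for h0 in (-1.55,-1.49,-1.43):
        S=minimize(cost,[.5415,.188,h0,.49,.03,.014],method='Nelder-Mead',options=dict(initial_simplex=np.array([.5415,.188,h0,.49,.03,.014])+np.vstack([np.zeros(6),np.diag([.005,.005,.05,.05,.008,.004])]),maxiter=600))
        print(S.x.round(4),round(S.fun,4),cost(S.x,True))
        if best is None or S.fun<best.fun: best=S
    q=best.x; clip=np.array([.5645,-.129,.030]);h,ti=q[2:4]
    a=np.array([np.cos(h)*np.cos(ti),np.sin(h)*np.cos(ti),-np.sin(ti)]);v=np.array([-np.sin(h),np.cos(h),0]);w=np.cross(a,v)
    e=clip-[q[0],q[1],.2]; print('clip in beam frame y,z',e@v,e@w)
    return q
if __name__=='__main__': fit()
E
python3 cone.py
```

```text
[ 0.5462  0.1866 -1.4317  0.4489  0.0293  0.0056] 0.7329 ([np.float64(0.8623828865421066), np.float64(0.4125394811784808)], array([-0.00436363,  0.46859381,  0.4014979 , -0.08922124]))
[ 0.5461  0.1868 -1.4279  0.4596  0.0263  0.0044] 0.7315 ([np.float64(0.868352974992814), np.float64(0.4054721290141492)], array([-0.12888462,  0.25309062,  0.42712092, -0.02927169]))
[ 0.546   0.187  -1.4347  0.4601  0.031   0.0057] 0.7344 ([np.float64(0.8542023545842381), np.float64(0.4154242049227022)], array([ 0.03033025,  0.1883055 ,  0.35233488, -0.19630308]))
clip in beam frame y,z -0.0267072490354501 -0.012516051022387953
```

```bash
python3 - <<'E'
from meas import *
t=r.capture('top');H=cv2.cvtColor(t['color'],cv2.COLOR_RGB2HSV)
for v,u in ((224,300),(224,310),(216,320),(224,320),(232,322),(235,310),(245,330),(205,310)): print(v,u,H[v,u])
m=blob(t,(17,160,90),(32,255,255),(310,225),40);print(cen(m)); v,u=np.nonzero(m);print(u.min(),u.max(),v.min(),v.max())
E
sed -i 's/m=blob(p,(20,100,80)/m=blob(p,(20,100,80) if p is s else (17,160,90)/' cone.py; python3 cone.py
```

```text
224 300 [ 21 182 214]
224 310 [ 24 176 214]
216 320 [ 19 187 203]
224 320 [ 24 176 215]
232 322 [ 19 188 209]
235 310 [ 11 167 136]
245 330 [ 12 166 172]
205 310 [ 11 168 152]
(array([312.29833333, 223.47333333]), 600)
285 326 210 237
[ 0.5445  0.1865 -1.4581  0.4532  0.0293  0.0098] 0.3039 ([np.float64(0.8561709182476501), np.float64(0.8465295689826215)], array([ 0.10501749,  0.42794386,  0.31947826, -0.18161327]))
[ 0.5446  0.1867 -1.4512  0.4638  0.0316  0.0105] 0.306 ([np.float64(0.852373377015441), np.float64(0.8464394393335918)], array([-0.04203826,  0.25202223,  0.40508932, -0.09366045]))
[ 0.5448  0.1863 -1.4462  0.4738  0.0348  0.0132] 0.3247 ([np.float64(0.8444284402137607), np.float64(0.8406027055248005)], array([-0.06394371,  0.18139322,  0.66235132, -0.11269834]))
clip in beam frame y,z -0.015647006620611123 -0.014588848029800788
```

The aim is off by roughly 16 mm sideways and 15 mm vertically, well inside the 40 mm tolerance, and two independent estimates agree. I'll leave it there and go for the drawer.

```bash
cat > box.py <<'E'
from meas import *
c0=np.array([.681,-.2123]); yaw=-.163; X=np.array([np.cos(yaw),np.sin(yaw)]); Y=np.array([-X[1],X[0]])
def W(x,y,z): return np.r_[c0+x*X+y*Y,z]
def L(p): d=np.array(p[:2])-c0; return np.array([d@X,d@Y])
E
python3 - <<'E'
from box import *
s=r.capture('side');t=r.capture('top')
for n,P in (('tab',W(-.13,0,.066)),('clip',W(-.128,.065,.03)),('front',W(-.08,0,.037))): print(n,proj(s,P),proj(t,P))
print('clip local',L([.5645,-.129]))
T=W(-.13,0,.031)
r.set_gripper(.45)
r.move_to([T[0],T[1],.13],down(yaw))
print(np.round(r.sense()['joint_pos'],2),r.sense()['time'])
f=r.move_l(T,velocity=.12,until_force=8)
st=r.sense();print(f,st['time'],np.round(st['position'],4),np.round(st['force'],1))
s=r.capture('side');t=r.capture('top')
A=np.hstack([cv2.resize(s['color'][300:420,290:410],(400,400)),cv2.resize(t['color'][150:270,360:480],(400,400))]);cv2.imwrite('pics/d1.png',A[:,:,::-1])
E
```

```text
tab [[347.55885154 356.31687699]] [[417.10263055 229.68109401]]
clip [[348.76383881 339.66499494]] [[393.56630806 228.07325006]]
front [[369.83412228 364.63084056]] [[417.13364746 215.51601755]]
clip local [-0.12847363  0.06329033]
[ 0.27  0.55 -0.02  1.79  0.01  0.8   0.08] 15.2667
False 16.2417 [ 0.5535 -0.1915  0.0318] [-0.   0.2  0.4]
```

View pics/d1.png

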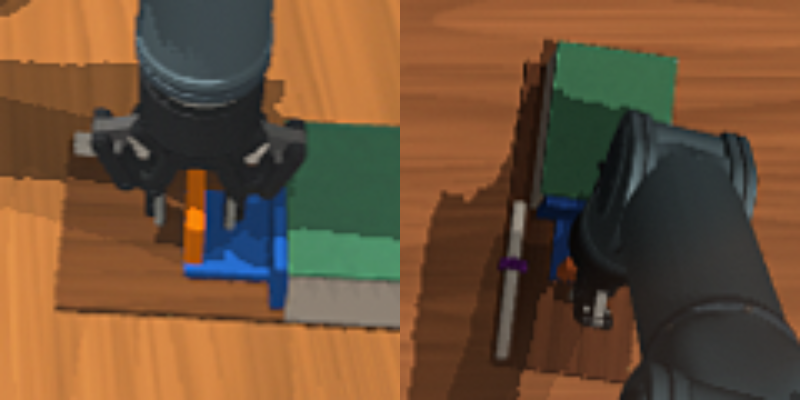

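The fingers straddle the orange tab: side crop at (155,200) and (232,205), with the tab at (195,215). The clip is visible in the top crop at (513,264). I'll close and pull 48 mm.

```bash
python3 - <<'E'
from box import *
r.set_gripper(0.0); st=r.sense(); p0=np.array(st['position']); print('gap',st['finger_gap']*85,st['grasp_force'],'tcp local',L(p0),np.round(st['force'],1))
d=np.r_[-X,0]
r.move_l(p0+d*.0485,velocity=.06); r.pause(.3)
st=r.sense(); print(st['time'],'moved',L(st['position'])-L(p0),L(st['position']),np.round(st['force'],1),st['finger_gap']*85)
s=r.capture('side');t=r.capture('top');save(t,'t9');save(s,'s9')
for p in (s,t):
    for n in ('drawer_front','clip_mark','drawer_tab'): print(n,[(np.round(a['pixel'],1),round(a['p'],2)) for a in r.spot_point(p,n)[:2]])
fx=-.08-.0485
for n,P in (('front',W(fx,0,.037)),('plate top left',W(fx,.048,.063)),('plate top right',W(fx,-.048,.063)),('plate bottom left',W(fx,.048,.01)),('plate bottom right',W(fx,-.048,.01)),('clip',W(-.1285,.065,.03))): print(n,proj(s,P).round(1),proj(t,P).round(1))
A=np.hstack([cv2.resize(s['color'][320:400,310:390],(400,400),interpolation=cv2.INTER_NEAREST),cv2.resize(t['color'][190:270,370:450],(400,400),interpolation=cv2.INTER_NEAREST)]);cv2.imwrite('pics/d2.png',A[:,:,::-1])
E
```

```text
gap 11.222371405962242 59.70728516578674 tcp local [-1.28993540e-01 -4.81922861e-05] [ 1.8 -0.7  3.2]
17.9333 moved [-0.04722684 -0.00039449] [-0.17622038 -0.00044268] [ 5.9 -3.2 -4. ] 11.179791770209173
drawer_front [(array([348.4, 362.7]), 0.59)]
clip_mark []
drawer_tab [(array([326.6, 353.6]), 0.94)]
drawer_front [(array([416.3, 231.3]), 0.68)]
clip_mark [(array([395.5, 231. ]), 0.47)]
drawer_tab [(array([417.1, 247. ]), 0.64)]
front [[347.9 363.3]] [[415.2 231.1]]
plate top left [[348.8 338. ]] [[401.  226.9]]
plate top right [[347.6 377.6]] [[432.9 231.9]]
plate bottom left [[348.1 350.7]] [[398.  230.4]]
plate bottom right [[346.9 389.7]] [[429.  235.2]]
clip [[348.5 339.7]] [[393.5 228.2]]
```

View pics/d2.png

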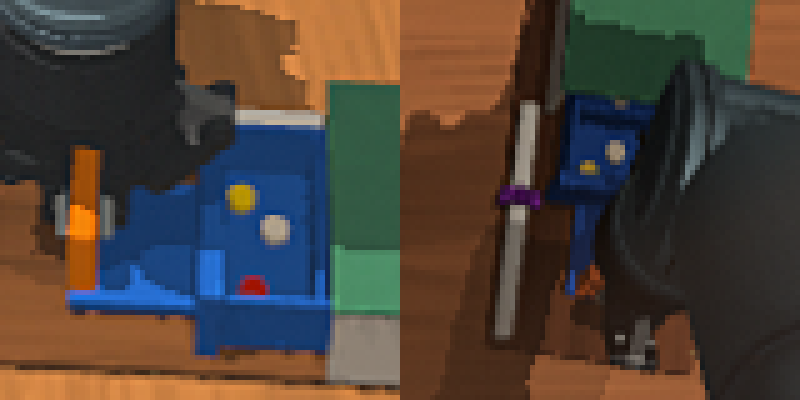

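The drawer is gripped and out: side crop shows the plate's front edge at x≈195 (px 348.5), top crop shows the clip at (520,197) and the plate's lower-left corner at (548,200). By tool position and picture, the front face is about 2 mm short of the clip centre, so I'll pull a bit more, check and hand in.

```bash
python3 - <<'E'
from box import *
p=np.array(r.sense()['position']); p0x=-.12899
tgt=-.1784+.0
cur=L(p)[0]; r.move_l(np.r_[p[:2]+X*(tgt-cur-.0013),p[2]],velocity=.01); r.pause(.7)
st=r.sense(); print(L(st['position']),st['time'],np.round(st['force'],1),st['finger_gap']*85,st['grasp_force'])
s=r.capture('side');t=r.capture('top')
for pic in (s,t): print([(np.round(a['pixel'],1),round(a['p'],2)) for n in ('drawer_front','clip_mark') for a in r.spot_point(pic,n)[:1]])
print(proj(s,W(-.1285,0,.037)),proj(t,W(-.1285,0,.037)))
E
```

```text
[-0.17840224 -0.00048776] 19.4083 [ 5.6 -0.7 -4.6] 11.189744779132702 58.66424202919006
[(array([348.4, 363.4]), 0.58)]
[(array([416.9, 229.7]), 0.67), (array([395.8, 230. ]), 0.41)]
[[347.85597847 363.30001119]] [[415.24547847 231.0788647 ]]
```

```bash
python3 -c "
from workcell import r
print(r.hand_in())"
```

```text
the job is handed in; nothing more can be done
None
```

I handed the job in at about 19 s with the lamp aimed about 20 mm off the clip by my estimate (limit 40 mm each way) and the drawer gripped with its front face level with the clip to an estimated 2–3 mm (limit 6 mm); no verdict came back.

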